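Seat the tube carousel on its keyed drive shaft

TASK

Pick up the blue tube carousel by its black knob, set its hub over the shaft of the white drive unit and turn it under light pressure until the keyway drops over the key. Leave it fully home, level and released on the drive. Work gently so that the shaft and key are never loaded hard, and leave everything else on the bench where it is.

Things in the scene. Friction and masses are not known exactly. Their poses are not given: they have to be found in the camera images.
- carousel: Loose blue tube disc, 126 mm across, faces 3 and 13 mm up, on a metal hub with a round black knob; 0.26 to 0.47 kg. Origin: centre of the hub's flat underside, z up along its axis. Hub 68 mm square from 0 to 14 mm, 40 mm square from 14 to 29 mm up. From the underside rises a bore 18.6 mm wide, 29 mm deep. Orange lines on disc and knob show +x, where the keyway is.
- grip (a point): Where to grip the carousel: on its axis, 50 mm above its origin; axes as the carousel's. The black knob here is a plain cylinder 34 mm in diameter, from 29 to 66 mm above the carousel's origin, that can be gripped from above at any yaw.
- keyway (a point): Outer end of the keyway, at the hub's underside, 30.5 mm from the axis along the carousel's +x; axes as the carousel's. The keyway is a slot 6.5 mm wide, cut 14 mm up into the underside, running from the bore to this point.
- drive: White drive unit, fixed to the bench, 150 x 150 x 50 mm, with a round grey deck up to 55 mm. Origin: centre of its underside, z up. The orange index mark on its deck points along its +x. Its shaft holds still under light rubbing by the hub; once keyed it turns with the carousel against about 0.2 N m of drag.
- seat (a point): On the shaft axis, 59 mm above the bench, on top of the 68 mm wide shoulder that carries the hub's underside when fully home; axes as the drive's. A brass key, 5 mm wide, 9 mm tall, reaches 28 mm out from the axis here; it points within 45 degrees either side of the drive's +x (orange index), a new unmeasured angle each time: find it by feel.
- shaft_top (a point): Top of the steel shaft, on its axis, 26 mm above seat. The shaft is 16 mm in diameter; its last 7 mm taper to 7 mm. With the keyway off the key the hub rides on the key's top, the carousel's origin 9 mm above seat; once over it (1 to 2 degrees of play each way) the hub can drop these 9 mm.
- beaker: Empty glass beaker, 72 mm across, 95 mm tall; bystander. Origin: centre of its underside.
- beaker_small: Empty small glass beaker, 52 mm across, 70 mm tall; bystander. Origin: centre of its underside.
- flask: Conical glass flask, 72 mm across, 112 mm tall; bystander. Origin: centre of its underside.
- wash_bottle: White plastic bottle with red cap, 60 mm across, 150 mm tall; bystander. Origin: centre of its underside.
- tube_rack: Green rack of capped tubes, 50 x 160 mm, 100 mm tall; bystander. Origin: centre of its underside.
- spatula: Steel lab spoon, 150 mm long, lying along its x between the drive and the carousel; bystander. Origin: under its middle.
- jar: Amber glass jar with black lid, 52 mm across, 60 mm tall; bystander. Origin: centre of its underside.
Things that resemble listed ones, but are neither listed nor needed, are in the scene too. What is shaped like the drive but green is not meant.

How it is judged:
By the outcome, as a careful person would: the job done as asked, in the order asked, and still so for the second after the job is handed in, with the robot touching nothing.
It also fails if it takes over 72 s, if anything falls off the work surface, if the arm or the gripper's body presses on something with over 40 N, if the wrist force passes 120 N, or if a joint passes its speed limit or range.

ROBOT

A 6-joint arm with a two-finger parallel gripper is mounted at the origin on the work surface. World frame = base frame: x ahead of the robot, y to its left, z up, the work surface at z = 0. Lengths are in m, angles in rad, forces in N, time in s.
With the tool pointing down it reaches from about 0.3 to 0.775 m from the base axis. Payload 14.6 kg.
Tool frame: the origin (TCP) lies on the mounting face of the last link; the fingertips stand 199 mm ahead of it and the grasp point (between the pads) lies 180 mm ahead of it; z points along the fingers, y is the direction in which the jaws open and shut (so a half turn about z gives the same grasp; the last joint's range is limited). The gripper opens to 94 mm and grips with 3 to 60 N. Pads are 16 mm wide; open, the fingers measure 119 mm over their backs; the gripper's body (75 mm by 177 mm) begins 78 mm behind the grasp point.
Start: joints at [1.112, 0.3, 1.521, -0, 1.321, -0.067], TCP at [0.21, 0.508, 0.405] pointing down, gripper open.
Joint ranges: [-3.03, 3.03], [-0.79, 2.21], [0.23, 2.52], [-1.04, 4.18], [0, 3.07], [-2.55, 2.55]. Speed limits (rad/s): [2.22, 2.22, 2.57, 3.14, 3.14, 3.14].

INTERFACE

Orientations are given as [roll, pitch, yaw] about the fixed x, y, z axes, in that order (R = Rz(yaw) Ry(pitch) Rx(roll)).
In Python, from station import sensors, vision, job gives the robot as it stands. The module is installed in compiled form; this text tells all that it offers.
- The arm moves only by the tool arm_command, never from a script. Its argument "plan" is one flat list of numbers, 5 for each row, row after row: the closure, from -1 (fully open) to 1 (shut), so that 0 is half open, then the shift along the world's x, y, z scaled (see below), then the turn about the world's z scaled (see below). A call has 1 to 20 rows; each row is the pose to reach, as a shift and turn from the pose commanded when the call began; what a row does not reach only later rows make up. The controller multiplies each number of a shift by 400 mm and each number of a turn by 120 degrees. A row lasts 1/10 s, in which the tool goes at most 50 mm and 8.59 degrees, less where a joint would pass 70% of its speed; a pose out of reach is approached as far as the arm can. A call with a number of a shift or a turn outside -1 to 1 is refused whole. A call with a gripper value outside its range is refused whole. The fingers move at their own pace and stop on an object; "newtons" is the grip in N (left out, the last holds). Time passes only in rows, so rows that repeat a pose let the fingers close. It gives the time, the measured TCP pose, the force and the opening at its end, in the units of the state.
- sensors.get_obs(): the state, without advancing time (a new reading comes with each control period).
- vision.camera(name): name is "side" or "top" or "wrist"; returns the picture (384x512x3 uint8, blue, green, red); there is no depth.
- vision.camera_params(name): a dict with "intrinsics" (3x3 intrinsics, pixels), "rvec" (rotation vector, rad) and "tvec" (3), from world to camera coordinates, as OpenCV has them. Camera axes: x right, y down, z forward; pixel columns grow to the right and rows downward; lengths in m; the calibration is good to about 2 mm. A picture is of the moment at which its call begins: read the wrist's pose just before it. camera_params takes no time and is no camera call; for the wrist camera it gives the pose at the moment of the call.
- job.hand_in(): hands the job in, once; it reports no verdict.
Trained networks look in the newest picture that a camera, given by its name, has taken for a name from the list of things; names that differ only in an ending like _2 or _b are one class to them, and where a whole thing is asked for, a point or a joint stands for the part that bears it (a point fixed in the world has none). Each returns a list of dicts, best first, with "confidence" (0 to 1); they miss things now and then, are a little off and sometimes report something else, mostly with a low value. They report only what shows in the picture. A call takes as long as a camera call. They do not tell look-alikes from the thing itself.
- vision.search_frame(name, camera): "at" ([row, column] in pixels, amid what is visible of it).
- vision.silhouettes(name, camera): "mask" (384x512 bool, what is visible of it) and "at" ([row, column] in pixels, amid what is visible of it).
- vision.pinpoint(name, camera): "at" ([row, column] in pixels: a listed point, or the origin of a listed thing).
The state is a dict: "time_s": time; "qpos": joint angles; "joint_vel": joint speeds; "tau": joint torques, N m; "ee_pos": TCP position; "eef_rot": TCP orientation; "force": force on the tool from outside, world axes, zero at the start; "moment": the same for the moment, N m; "grip_width": finger opening in m.
Only numpy, scipy, OpenCV 4.12 (cv2) and the standard library are available. Lean on these libraries where they do the work, as an engineer would, in place of code of your own. Each camera call takes 0.05 s, during which the arm holds its last target.

## Working session

There is one attempt and no reset: what is moved stays moved. The work goes in short steps, Python scripts to look and compute and a tool call to move; the robot and the scene stay as the last step left them, time stands still between calls to the robot, and variables do not carry over. Pictures are saved under pics/ and viewed, and the job is handed in when it is done.

Besides the shell and the picture viewer there is one more tool, called after ">>>" in YAML: its name, and indented under it one key for each argument. arm_command: Moves the arm, as the interface text tells. Its arguments: {"type":"object","properties":{"plan":{"type":"array"},"newtons":{"type":"number"}},"required":["plan"]}

```bash
mkdir -p pics; python3 - <<'E'
from station import sensors, vision, job
import cv2
o=sensors.get_obs(); print(o)
for c in("top","side"):
    im=vision.camera(c); cv2.imwrite(f"pics/{c}0.png",im)
    for n in ("carousel","drive","spatula"):
        print(c,n,[(d['at'],round(d['confidence'],2)) for d in vision.pinpoint(n,c)])
    for n in ("grip","keyway","seat","shaft_top"):
        print(c,n,[(d['at'],round(d['confidence'],2)) for d in vision.pinpoint(n,c)])
    print(vision.camera_params(c))
E
```

```text
{'time_s': 0.0, 'qpos': array([ 1.11238320e+00,  3.00492594e-01,  1.52159284e+00,  5.05308204e-06,
        1.32068907e+00, -6.66154704e-02]), 'joint_vel': array([-0.00129959, -0.00049771, -0.0001525 ,  0.00075473,  0.00037631,
       -0.00026103]), 'tau': array([-3.64042153e-04, -5.31805086e+01, -3.52731228e+01,  7.07781245e-02,
        2.44599703e-02, -1.13203441e-04]), 'ee_pos': array([0.21001444, 0.50829154, 0.40406943]), 'eef_rot': array([-3.14041375e+00, -8.35548074e-05,  2.74979369e+00]), 'force': array([ 0.4181238 , -1.1262201 , -0.25153373]), 'moment': array([0.03821618, 0.03515313, 0.01953857]), 'grip_width': 0.09381342395818765}
top carousel [([212.5, 305.4], 0.62), ([166.6, 118.1], 0.51)]
top drive [([208.3, 202.8], 0.57), ([285.2, 189.1], 0.56)]
top spatula [([217.8, 249.5], 0.71)]
top grip [([210.8, 307.3], 0.6), ([217.1, 385.8], 0.25)]
top keyway [([206.7, 305.2], 0.95), ([219.0, 385.3], 0.23)]
top seat [([205.8, 202.5], 0.87), ([286.0, 188.6], 0.86), ([210.5, 305.1], 0.36)]
top shaft_top [([288.4, 186.3], 0.68), ([206.2, 199.6], 0.63)]
{'intrinsics': array([[369.908465
[... 303 characters left out ...]
, 0.65)]
side drive [([229.1, 147.9], 0.8), ([200.4, 211.0], 0.57), ([176.5, 209.8], 0.23)]
side spatula [([224.1, 231.8], 0.78), ([185.8, 207.9], 0.67), ([200.9, 209.7], 0.21)]
side grip [([230.2, 272.7], 0.6)]
side keyway [([238.4, 276.3], 0.81), ([256.0, 362.1], 0.4)]
side seat [([186.8, 209.0], 0.87), ([210.3, 146.0], 0.62), ([178.0, 209.5], 0.45)]
side shaft_top [([182.9, 211.0], 0.87), ([204.6, 144.9], 0.59)]
{'intrinsics': array([[399.42494214,   0.        , 247.67954625],
       [  0.        , 399.42494214, 191.5747658 ],
       [  0.        ,   0.        ,   1.        ]]), 'rvec': array([ 2.05490776, -0.86051294,  0.42946535]), 'tvec': array([-0.39417464,  0.30961791,  1.02079402])}
```

```bash
python3 - <<'E'
import cv2
for c in("top","side"):
    im=cv2.imread(f"pics/{c}0.png"); cv2.imwrite(f"pics/{c}0b.png",cv2.resize(im,(800,600),interpolation=cv2.INTER_CUBIC))
E
```

```text
(no output)
```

View pics/top0b.png

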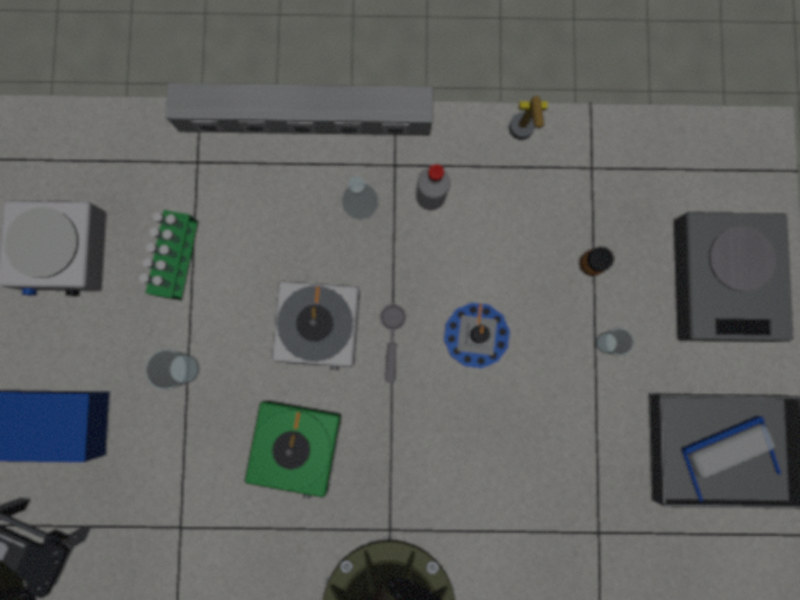

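View pics/side0b.png

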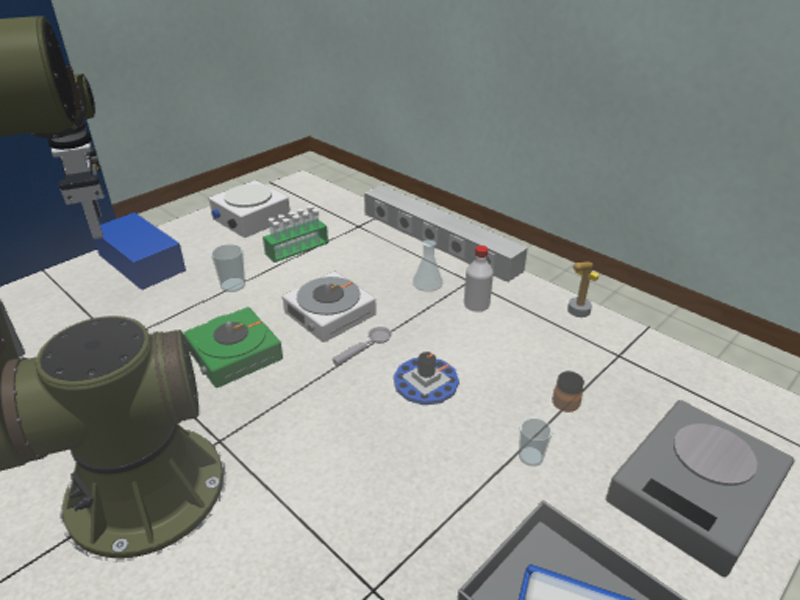

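The images show one blue carousel: top view at row 212, col 306, side view at row 243, col 274. There are two drive-shaped units. In the top view one is white at (206, 202) and one is green at (286, 189). The white one fits the description. I'll triangulate and crop to confirm.

```bash
cat > h.py <<'E'
import numpy as np, cv2
from station import sensors, vision
def P(c,p=None):
    p=p or vision.camera_params(c); R=cv2.Rodrigues(np.array(p['rvec']))[0]; t=np.array(p['tvec']).reshape(3)
    return np.array(p['intrinsics']),R,t
def onz(c,at,z,p=None):
    K,R,t=P(c,p); d=R.T@np.linalg.solve(K,[at[1],at[0],1]); o=-R.T@t
    return o+d*(z-o[2])/d[2]
def proj(c,X,p=None):
    K,R,t=P(c,p); q=K@(R@np.array(X)+t); return q[[1,0]]/q[2]
E
python3 - <<'E'
from h import *
for c,g,n,k,s,st in (("top",(210.8,307.3),(212.5,305.4),(206.7,305.2),(205.8,202.5),(206.2,199.6)),("side",(230.2,272.7),(243.1,274.2),(238.4,276.3),(186.8+0,209.0),(182.9,211))):
    print(c,'grip',onz(c,g,.05),'car',onz(c,n,0),'key',onz(c,k,0),'seat',onz(c,s,.059),'st',onz(c,st,.085))
im=cv2.imread('pics/top0.png'); 
cv2.imwrite('pics/cropA.png',np.hstack([cv2.resize(im[r-35:r+35,c-35:c+35],(390,390),interpolation=cv2.INTER_CUBIC) for r,c in((206,202),(212,306))]))
E
```

```text
top grip [ 0.5132122  -0.16149683  0.05      ] car [ 0.5109627  -0.16340257  0.        ] key [ 0.52845837 -0.16281361  0.        ] seat [0.52315969 0.13904737 0.059     ] st [0.52014977 0.14367316 0.085     ]
side grip [ 0.51305712 -0.152276    0.05      ] car [ 0.51522823 -0.15834989  0.        ] key [ 0.53562788 -0.14888442  0.        ] seat [0.52030757 0.14746698 0.059     ] st [0.5168471  0.13055397 0.085     ]
```

View pics/cropA.png

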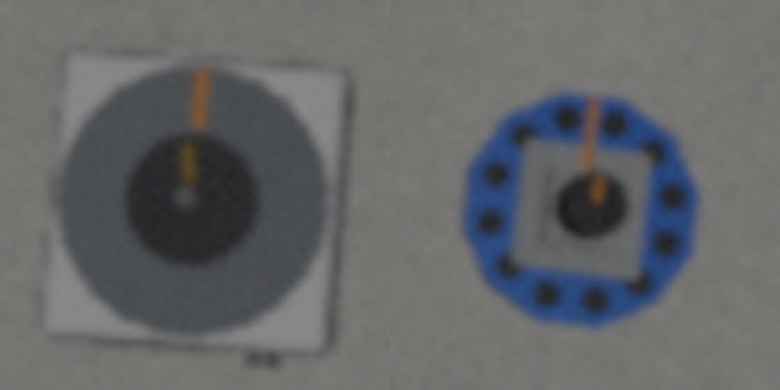

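The left crop shows the white deck with its orange index pointing up (+x) and a brass key on the black shoulder close to it. The right crop shows the blue carousel with its orange mark also pointing up. Both fit the description. First I'll look at the drive with the wrist camera on the way over.

>>> arm_command:
  plan: [-1,0.1,-0.12,0,0,-1,0.2,-0.24,0,0,-1,0.3,-0.36,0,0,-1,0.4,-0.48,0,0,-1,0.5,-0.6,0,0,-1,0.6,-0.72,0,0,-1,0.7,-0.84,0,0,-1,0.74,-0.9,0,0,-1,0.74,-0.9,0,0,-1,0.74,-0.9,0,0,-1,0.74,-0.9,0,0,-1,0.74,-0.9,0,0]

```text
time_s: 2.0
ee_pos: [0.5056, 0.1489, 0.4045]
eef_rot: [-3.142, -0.0, 2.75]
force: [-0.5, 0.5, 0.2]
grip_width: 0.0945
```

```bash
python3 - <<'E'
from h import *
o=sensors.get_obs(); print(o['time_s'],o['ee_pos'],o['eef_rot'],o['joint_vel'].max())
p=vision.camera_params('wrist'); im=vision.camera('wrist'); cv2.imwrite('pics/w1.png',im)
np.save('w1p.npy',p,allow_pickle=True); print(p)
for n,z in(('seat',.059),('shaft_top',.085),('drive',0)):
    for d in vision.pinpoint(n,'wrist'): print(n,d['at'],d['confidence'],onz('wrist',d['at'],z,p))
E
```

```text
2.0 [0.50564174 0.14889407 0.40453889] [-3.14156705e+00 -4.22618724e-04  2.74973928e+00] 0.02512537895936772
{'intrinsics': array([[270.00420928,   0.        , 256.46890254],
       [  0.        , 270.00420928, 188.56036718],
       [  0.        ,   0.        ,   1.        ]]), 'rvec': array([-2.41769157, -1.61714575, -0.22196867]), 'tvec': array([-0.33053902, -0.42252506,  0.2811828 ])}
seat [195.4, 255.3] 0.9 [0.52411461 0.13953577 0.059     ]
shaft_top [196.3, 257.0] 0.87 [0.51857031 0.1440524  0.085     ]
drive [177.6, 257.0] 0.89 [0.51652413 0.14517652 0.        ]
drive [8.0, 212.3] 0.57 [0.29474632 0.17636756 0.        ]
```

View pics/w1.png

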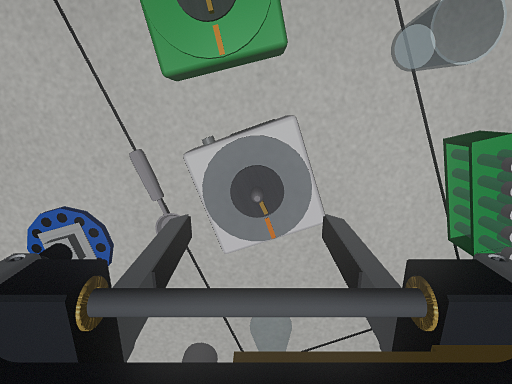

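The wrist view shows the white drive's deck centred near (row 187, col 257), the shaft tip near (196, 257), the brass key running down-right to about (216, 265) and the orange index at (229, 270). Next I'll fit circles and lines to these features.

```bash
python3 - <<'E'
from h import *
p=np.load('w1p.npy',allow_pickle=True).item(); im=cv2.imread('pics/w1.png')
c=im[125:260,180:330]; cv2.imwrite('pics/w1c.png',cv2.resize(c,(750,675),interpolation=cv2.INTER_CUBIC)[:600])
hsv=cv2.cvtColor(im,cv2.COLOR_BGR2HSV); g=cv2.cvtColor(im,cv2.COLOR_BGR2GRAY)
for rc in((187,215),(187,240),(187,190),(196,257),(210,262),(229,270),(205,300)): print(rc,im[rc],hsv[rc])
orange=(hsv[...,1]>90)&(hsv[...,0]>5)&(hsv[...,0]<35)
m=np.zeros_like(g); m[130:255,190:320]=1
ys,xs=np.nonzero(orange&(m>0)); 
X=np.array([onz('wrist',(y,x),.0575,p) for y,x in zip(ys,xs)])
sat=hsv[ys,xs]
c0=np.array([.5195,.1435])
for y,x,w in list(zip(ys,xs,X))[::4]:
    d=w[:2]-c0; print(y,x,hsv[y,x],np.round(np.hypot(*d)*1e3,1),np.round(np.degrees(np.arctan2(d[1],d[0])),1))
E
```

```text
(187, 215) [119 116 111] [101  17 119]
(187, 240) [73 69 68] [114  17  73]
(187, 190) [154 156 157] [ 20   5 157]
(196, 257) [126 122 124] [135   8 126]
(210, 262) [ 69  94 109] [ 19  94 109]
(229, 270) [ 53 111 180] [ 14 180 180]
(205, 300) [120 117 112] [101  17 120]
201 261 [ 20  96 101] 14.7 -1.1
202 262 [ 20 146 150] 16.4 1.3
203 261 [ 20 143 144] 17.2 -4.3
204 260 [ 20 147 149] 18.2 -9.5
205 260 [ 20 152 151] 19.5 -10.3
205 264 [ 19 134  99] 21.2 3.3
206 263 [ 20 138 144] 21.9 -1.2
207 263 [ 20 141 141] 23.2 -2.4
208 262 [ 20 143 146] 24.1 -6.4
209 262 [ 20 151 152] 25.4 -7.2
209 266 [ 19 131  99] 27.2 3.3
210 265 [ 20 140 144] 27.9 -0.3
211 265 [ 20 137 141] 29.2 -1.3
212 264 [ 20 143 146] 30.1 -4.5
213 264 [ 20 149 154] 31.4 -5.2
214 264 [ 19 103 114] 32.7 -5.9
218 266 [ 10 169 131] 38.7 -4.5
219 265 [ 14 204 191] 39.7 -6.9
219 269 [ 13 104 145] 41.4 0.0
220 268 [ 14 188 182] 42.2 -2.3
221 267 [ 14 184 179] 43.1 -4.5
222 266 [ 13 199 188] 44.1 -6.7
222 270 [ 13 145 134] 45.8 -0.4
223 269 [ 14 186 182] 46.6 -2.5
224 268 [ 14 181 180] 47.5 -4.5
225 267 [ 14 204 189] 48.5 -6.5
225 271 [ 12 185 157] 50.2 -0.8
226 270 [ 14 183 181] 51.1 -2.7
227 269 [ 13 182 181] 52.0 -4.5
228 268 [ 14 203 190] 53.0 -6.3
228 272 [ 13 190 188] 54.6 -1.1
229 271 [ 13 183 181] 55.5 -2.8
230 270 [ 13 184 179] 56.5 -4.6
231 269 [ 14 201 190] 57.4 -6.2
231 273 [ 13 191 187] 59.1 -1.3
232 272 [ 13 184 180] 60.0 -3.0
233 271 [ 14 185 181] 61.0 -4.6
234 270 [ 14 168 172] 61.9 -6.1
234 274 [ 13 189 186] 63.6 -1.5
235 273 [ 13 184 180] 64.5 -3.1
236 272 [ 13 185 183] 65.5 -4.6
237 271 [ 13 121 152] 66.5 -6.0
237 275 [ 13 126 148] 68.2 -1.7
```

View pics/w1c.png

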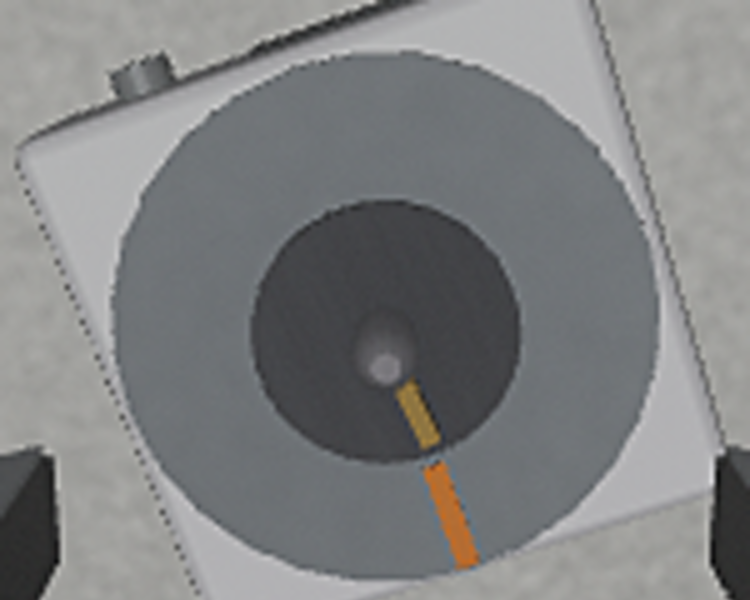

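```bash
cat > fit.py <<'E'
from h import *
def blobs(im,p,cam,c0,rows):
    pass
def drive_fit(im,p,cam,cen):
    hsv=cv2.cvtColor(im,cv2.COLOR_BGR2HSV); g=cv2.cvtColor(im,cv2.COLOR_BGR2GRAY).astype(float)
    from scipy.ndimage import map_coordinates
    from scipy.optimize import least_squares
    out={}
    for nm,z,r in(('deck',.055,None),('shoulder',.059,.034)):
        r0=.0685 if r is None else r
        c=np.array(cen[:2]); 
        for it in range(4):
            pts=[]
            for a in np.radians(np.arange(0,360,4)):
                rr=np.arange(r0-.006,r0+.006,.0004)
                px=np.array([proj(cam,[c[0]+q*np.cos(a),c[1]+q*np.sin(a),z],p) for q in rr])
                v=map_coordinates(g,px.T,order=1); d=np.gradient(np.convolve(v,np.ones(5)/5,'same'))[4:-4]
                k=np.argmax(d)
                if d[k]>2: q=rr[4:-4][k]; pts.append((c[0]+q*np.cos(a),c[1]+q*np.sin(a)))
            pts=np.array(pts)
            s=least_squares(lambda u:np.hypot(pts[:,0]-u[0],pts[:,1]-u[1])-u[2],[*c,r0],loss='soft_l1',f_scale=.0005)
            c=s.x[:2]; r0=s.x[2]
        out[nm]=(s.x,len(pts))
    return out
E
python3 - <<'E'
from fit import *
p=np.load('w1p.npy',allow_pickle=True).item(); im=cv2.imread('pics/w1.png')
f=drive_fit(im,p,'wrist',(.5195,.1435)); print(f)
tip=(125+368/5,180+386/5); print('tip',onz('wrist',tip,.085,p))
a=onz('wrist',(125+382/5-.5,180+404/5-.5),.068,p); b=onz('wrist',(125+445/5-.5,180+430/5-.5),.068,p)
print('key',a,b,np.degrees(np.arctan2(*(b-a)[[1,0]])))
c=f['shoulder'][0]; print('key radial',np.hypot(*(b[:2]-c[:2])),np.degrees(np.arctan2(b[1]-c[1],b[0]-c[0])))
a=onz('wrist',(125+465/5-.5,180+433/5-.5),.055,p); b=onz('wrist',(125+568/5-.5,180+468/5-.5),.055,p)
print('index',a,b,np.degrees(np.arctan2(*(b-a)[[1,0]])))
E
```

```text
{'deck': (array([0.52026119, 0.14311009, 0.06955219]), 90), 'shoulder': (array([0.52019596, 0.14302618, 0.03412312]), 90)}
tip [0.52124666 0.14320062 0.085     ]
key [0.53048246 0.14359523 0.068     ] [0.54827222 0.14334191 0.068     ] -0.8158331901871131
key radial 0.028078037079398124 0.6442767469991924
index [0.55848087 0.14054548 0.055     ] [0.58934081 0.13821463 0.055     ] -4.319350691371243
```

>>> arm_command:
  plan: [-1,0,-0.12,0,0,-1,0,-0.24,0,0,-1,0,-0.36,0,0,-1,-0.01,-0.48,0,0,-1,-0.02,-0.6,0,0,-1,-0.02,-0.7,0,0,-1,-0.02,-0.76,0,0,-1,-0.02,-0.76,0,0,-1,-0.02,-0.76,0,0,-1,-0.02,-0.76,0,0,-1,-0.02,-0.76,0,0]

```text
time_s: 3.3
ee_pos: [0.4981, -0.1545, 0.4048]
eef_rot: [3.142, 0.0, 2.752]
force: [0.6, 0.1, -0.5]
grip_width: 0.0941
```

```bash
python3 - <<'E'
from h import *
o=sensors.get_obs(); print(o['time_s'],o['ee_pos'],o['eef_rot'],abs(o['joint_vel']).max())
p=vision.camera_params('wrist'); im=vision.camera('wrist'); cv2.imwrite('pics/w2.png',im)
np.save('w2p.npy',p,allow_pickle=True)
for n,z in(('grip',.05),('keyway',0),('carousel',0)):
    for d in vision.pinpoint(n,'wrist'): print(n,d['at'],d['confidence'],onz('wrist',d['at'],z,p))
c=im[125:260,180:330]; cv2.imwrite('pics/w2c.png',cv2.resize(c,(660,594),interpolation=cv2.INTER_CUBIC))
E
```

```text
3.3 [ 0.49814304 -0.15449171  0.40479221] [3.14152436e+00 1.95426079e-04 2.75150880e+00] 0.004075027718103263
keyway [193.0, 260.2] 0.85 [ 0.53287438 -0.16280769  0.        ]
carousel [177.8, 253.6] 0.56 [ 0.50772654 -0.16300365  0.        ]
```

View pics/w2c.png

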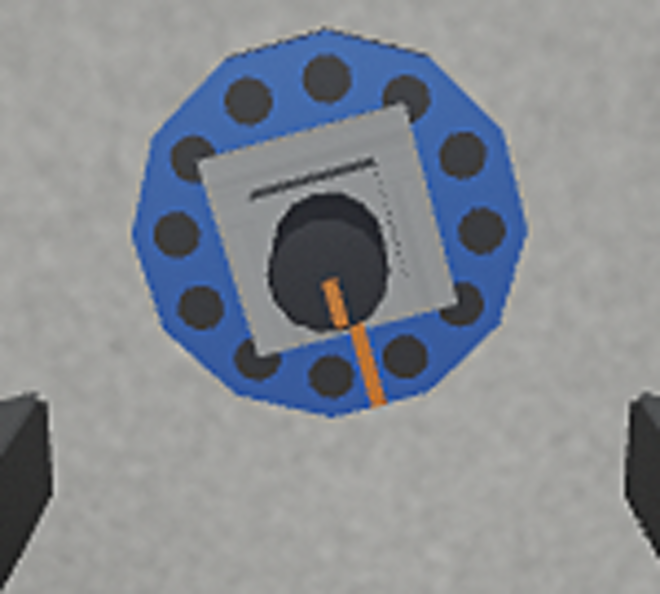

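The crop shows the blue 12-sided disc, with the square hub's corners at crop (198,160), (405,103), (457,303) and (260,355). The knob top is at about (327,272), with its orange line pointing down-right.

```bash
python3 - <<'E'
from h import *
p=np.load('w2p.npy',allow_pickle=True).item(); im=cv2.imread('pics/w2.png')
px=lambda x,y:(125+y/4.4-.4,180+x/4.4-.4)
C=np.array([onz('wrist',px(*q),.014,p)[:2] for q in((198,160),(405,103),(457,303),(260,355))])
print('hub centre',C.mean(0),'sides',[np.hypot(*(C[i]-C[i-1])) for i in range(4)],[np.degrees(np.arctan2(*(C[i]-C[i-1])[::-1]))%90 for i in range(4)])
hsv=cv2.cvtColor(im,cv2.COLOR_BGR2HSV)
b=((hsv[...,0]>100)&(hsv[...,0]<125)&(hsv[...,1]>120)).astype(np.uint8); b[:, :180]=0;b[:,330:]=0;b[260:]=0
cs=max(cv2.findContours(b,cv2.RETR_EXTERNAL,cv2.CHAIN_APPROX_NONE)[0],key=cv2.contourArea)
W=np.array([onz('wrist',(y,x),.013,p)[:2] for x,y in cs[:,0]],dtype=np.float32)
print('disc',cv2.minEnclosingCircle(W),cv2.fitEllipse(W))
for z,q in((.066,(327,272)),):
    print('knob top',onz('wrist',px(*q),z,p))
g=hsv[125:260,180:330]; 
a=onz('wrist',px(329,282),.066,p);e=onz('wrist',px(342,324),.066,p);print('knobline',np.degrees(np.arctan2(*(e-a)[[1,0]])),a,e)
a=onz('wrist',px(357,328),.0135,p);e=onz('wrist',px(378,403),.0135,p);print('discline',np.degrees(np.arctan2(*(e-a)[[1,0]])),a,e)
E
```

```text
hub centre [ 0.50483488 -0.16013529] sides [np.float64(0.06741000126182337), np.float64(0.06732180675268878), np.float64(0.06730175089700859), np.float64(0.06686917913091084)] [np.float64(83.47918403001913), np.float64(83.05737468868593), np.float64(83.09445255922788), np.float64(83.14857416142289)]
disc ((0.50509113073349, -0.160332590341568), 0.06328324973583221) ((0.5043137073516846, -0.16036154329776764), (0.11213847249746323, 0.11468491703271866), 178.5615692138672)
knob top [ 0.50369558 -0.16026979  0.066     ]
knobline -5.847376353340249 [ 0.50657235 -0.16085764  0.066     ] [ 0.51929582 -0.16216067  0.066     ]
discline -7.17379994234594 [ 0.53795249 -0.16424886  0.0135    ] [ 0.56496677 -0.167649    0.0135    ]
```

>>> arm_command:
  plan: [-1,0.016,-0.013,-0.06,0,-1,0.016,-0.013,-0.14,0,-1,0.016,-0.013,-0.22,0,-1,0.016,-0.013,-0.28,0,-1,0.016,-0.013,-0.32,0,-1,0.016,-0.013,-0.32,0,-1,0.016,-0.013,-0.32,0]

```text
time_s: 4.2
ee_pos: [0.5046, -0.1608, 0.2772]
eef_rot: [3.142, 0.0, 2.75]
force: [-0.8, -0.3, -0.8]
grip_width: 0.0944
```

```bash
python3 - <<'E'
from h import *
o=sensors.get_obs(); print(o['time_s'],o['ee_pos'],o['eef_rot'],o['force'],o['qpos'])
im=vision.camera('wrist'); cv2.imwrite('pics/w3.png',im)
E
```

```text
4.2 [ 0.50459882 -0.16084476  0.27718541] [3.14157876e+00 2.48155414e-04 2.74991928e+00] [-0.81126306 -0.33373199 -0.77804595] [-3.77739103e-01  3.98017051e-01  1.70855289e+00  1.21370042e-05
  1.03477439e+00 -1.55686826e+00]
```

View pics/w3.png

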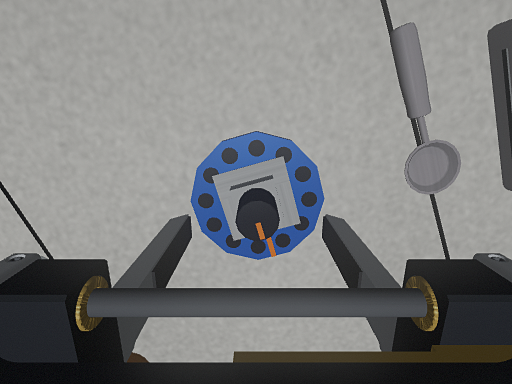

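The carousel is centred between the fingers, with the disc at about (195, 257) and the knob at (213, 257). Lower and grip.

>>> arm_command:
  plan: [-1,0,0,-0.04,0,-1,0,0,-0.08,0,-1,0,0,-0.11,0,-1,0,0,-0.11,0,1,0,0,-0.11,0,1,0,0,-0.11,0,1,0,0,-0.11,0,1,0,0,-0.11,0,1,0,0,-0.11,0,1,0,0,-0.11,0,1,0,0,-0.11,0,1,0,0,-0.11,0]
  newtons: 25

```text
time_s: 5.45
ee_pos: [0.5044, -0.1609, 0.2327]
eef_rot: [3.141, 0.0, 2.75]
force: [-1.2, -2.1, -3.4]
grip_width: 0.0335
```

>>> arm_command:
  plan: [1,0,0,0.01,0,1,0,0,0.04,0,1,0,0,0.09,0,1,0,0,0.15,0,1,0,0,0.21,0,1,0,0,0.27,0,1,0,0,0.31,0,1,0,0,0.32,0,1,0,0,0.32,0,1,0,0,0.32,0,1,0,0,0.32,0]

```text
time_s: 6.55
ee_pos: [0.5043, -0.1608, 0.3597]
eef_rot: [-3.142, -0.002, 2.75]
force: [-0.3, 0.3, -4.9]
grip_width: 0.034
```

```bash
python3 - <<'E'
from h import *
o=sensors.get_obs(); print(o['time_s'],o['ee_pos'],o['eef_rot'],o['force'],o['moment'],o['grip_width'])
p=vision.camera_params('wrist'); np.save('w4p.npy',p,allow_pickle=True); im=vision.camera('wrist'); cv2.imwrite('pics/w4.png',im)
cv2.imwrite('pics/w4c.png',cv2.resize(im[100:330,120:400],(784,644))[:600])
E
```

```text
6.55 [ 0.50433238 -0.16084311  0.359686  ] [-3.14155653e+00 -1.69139823e-03  2.74979589e+00] [-0.33714843  0.32356971 -4.94513776] [ 0.03300682 -0.00224014 -0.01799681] 0.033959784922291805
```

View pics/w4c.png

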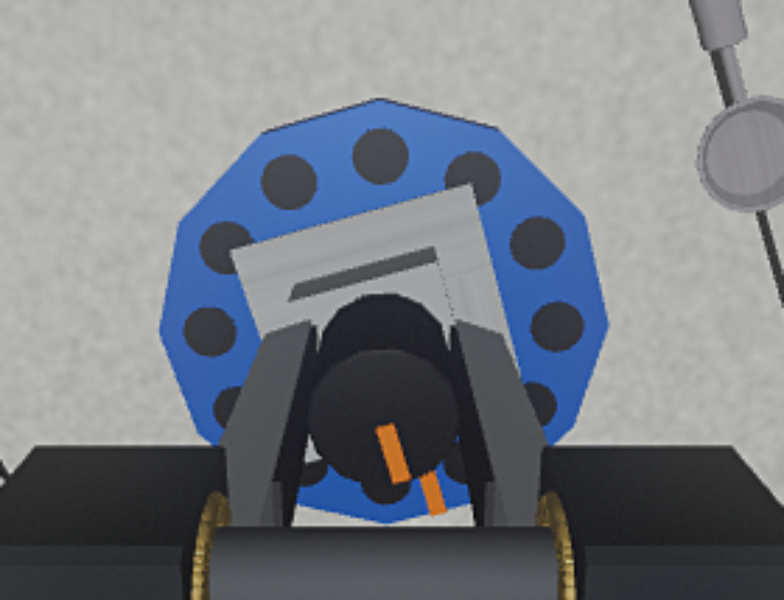

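The knob is held between both fingers and the disc is level. Next I'll work out the hub offset relative to the tool.

```bash
python3 - <<'E'
from h import *
from scipy.optimize import least_squares
p=np.load('w4p.npy',allow_pickle=True).item()
V=[(378,98),(497,127),(585,217),(607,324),(573,430),(160,330),(178,223),(262,131),(202,430),(387,522)]
W=np.array([onz('wrist',(100+y/2.8-.3,120+x/2.8-.3),.127+.013,p)[:2] for x,y in V])
s=least_squares(lambda u:np.hypot(W[:,0]-u[0],W[:,1]-u[1])-u[2],[.504,-.16,.063]);print(s.x,s.fun*1e3)
a=np.degrees(np.arctan2(W[:,1]-s.x[1],W[:,0]-s.x[0]));print(a,np.mod(a,30))
H=np.array([onz('wrist',(100+y/2.8-.3,120+x/2.8-.3),.127+.014,p)[:2] for x,y in((230,249),(473,184))])
d=H[1]-H[0];print(np.hypot(*d),np.degrees(np.arctan2(d[1],d[0]))+90)
E
```

```text
[ 0.50367782 -0.16043993  0.06331918] [ 0.12148546 -0.07812161 -0.4088522  -0.56929218  0.86171168  0.05144301
  0.27506416  0.31744087 -0.78320292  0.21232373]
[ 159.10363102  129.74967902   97.83061054   68.26769271   37.21376047
 -111.54148746 -140.64514096 -172.04907147  -81.26491365  -21.69496939] [9.10363102 9.74967902 7.83061054 8.26769271 7.21376047 8.45851254
 9.35485904 7.95092853 8.73508635 8.30503061]
0.06809617752868422 172.84829227037335
```

>>> arm_command:
  plan: [1,0.002,0.02,0,-0.01,1,0.005,0.08,0,-0.02,1,0.01,0.16,0,-0.03,1,0.015,0.25,0,-0.04,1,0.02,0.34,0,-0.05,1,0.025,0.43,0,-0.06,1,0.03,0.52,0,-0.07,1,0.035,0.61,0,-0.07,1,0.04,0.69,0,-0.07,1,0.041,0.74,0,-0.07,1,0.041,0.759,0,-0.07,1,0.041,0.759,0,-0.07,1,0.041,0.759,0,-0.07,1,0.041,0.759,0,-0.07,1,0.041,0.759,0,-0.07]

```text
time_s: 8.1
ee_pos: [0.5209, 0.1419, 0.3607]
eef_rot: [-3.142, 0.0, 2.602]
force: [0.6, 0.4, -4.9]
grip_width: 0.0335
```

```bash
python3 - <<'E'
from h import *
o=sensors.get_obs(); print(o['time_s'],o['ee_pos'],o['eef_rot'],o['force'],o['moment'],o['qpos'])
p=vision.camera_params('wrist'); np.save('w5p.npy',p,allow_pickle=True); im=vision.camera('wrist'); cv2.imwrite('pics/w5.png',im)
cv2.imwrite('pics/w5c.png',cv2.resize(im[60:290,120:400],(784,644))[:600])
s=vision.camera('side'); cv2.imwrite('pics/s5.png',cv2.resize(s[120:270,120:320],(800,600),interpolation=cv2.INTER_CUBIC))
E
```

```text
8.1 [0.52091248 0.14191084 0.36069154] [-3.14155109e+00  1.05888900e-04  2.60210214e+00] [ 0.62387504  0.44503636 -4.9100444 ] [-0.03038461  0.00757954  0.0110553 ] [ 1.98143692e-01  3.17438508e-01  1.60388081e+00 -1.08581210e-04
  1.22022292e+00 -8.33124835e-01]
```

View pics/w5c.png

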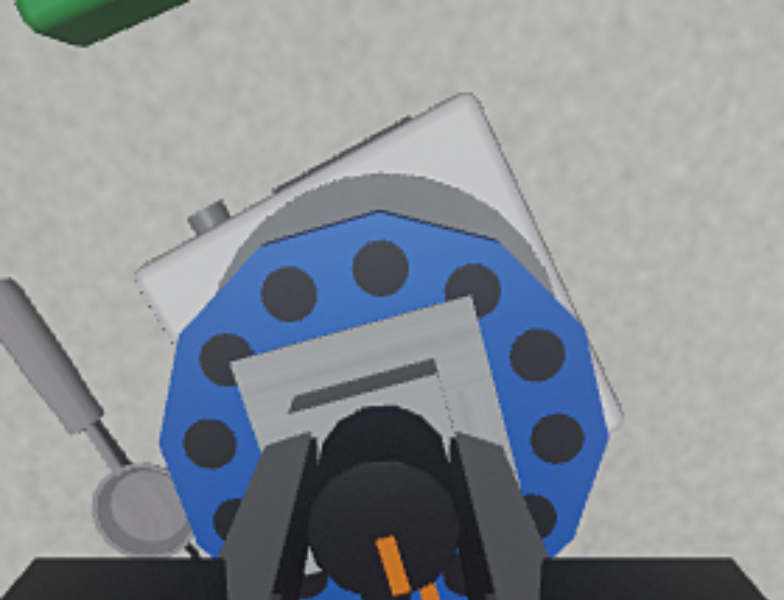

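View pics/s5.png

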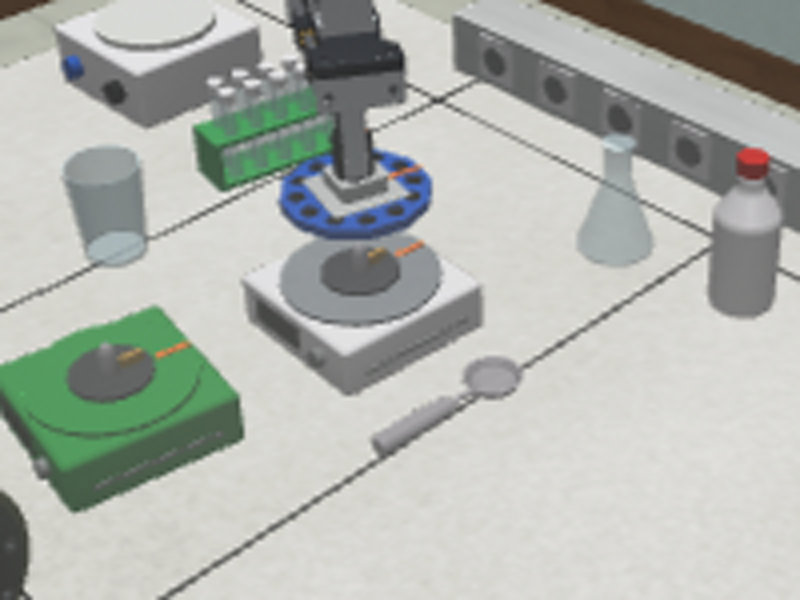

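```bash
python3 - <<'E'
from h import *
for i in range(6):
    o=sensors.get_obs(); p=vision.camera_params('wrist'); _,R,t=P('wrist',p); print(np.round(o['ee_pos'],5),np.round(o['eef_rot'],4),np.round(-R.T@t,5),np.round(o['force'],1)); vision.camera('wrist')
E
```

```text
[0.52088 0.14218 0.36071] [3.1416e+00 1.0000e-04 2.6024e+00] [0.45307 0.18203 0.34056] [-0.1 -0.3 -4.9]
[0.52086 0.14231 0.36069] [3.1416e+00 1.0000e-04 2.6026e+00] [0.45305 0.18215 0.34056] [-0.   0.7 -5.1]
[0.52085 0.14243 0.36069] [3.1416e+00 1.0000e-04 2.6028e+00] [0.45303 0.18225 0.34055] [ 0.2 -0.2 -4.1]
[0.52083 0.14252 0.36067] [-3.1416 -0.      2.6029] [0.45301 0.18233 0.34054] [-0.1  0.5 -3.9]
[0.52084 0.14256 0.36067] [3.1416 0.     2.6029] [0.45299 0.18239 0.34054] [ 0.2 -0.8 -5.7]
[0.52082 0.14265 0.36066] [-3.1416  0.      2.6031] [0.45298 0.18244 0.34053] [-0.6  0.1 -4.6]
```

The measured pose is settling onto the target. Next: lower to just above the shaft tip, then go in small steps.

>>> arm_command:
  plan: [1,0,0,-0.02,0,1,0,0,-0.05,0,1,0,0,-0.08,0,1,0,0,-0.1,0,1,0,0,-0.105,0,1,0,0,-0.11,0,1,0,0,-0.115,0,1,0,0,-0.115,0,1,0,0,-0.115,0,1,0,0,-0.115,0]

```text
time_s: 9.5
ee_pos: [0.5208, 0.1427, 0.3149]
eef_rot: [3.141, 0.0, 2.603]
force: [-0.5, 0.1, -4.4]
grip_width: 0.0337
```

```bash
python3 - <<'E'
from h import *
o=sensors.get_obs(); print(o['time_s'],o['ee_pos'],o['eef_rot'],o['force'],o['moment'])
s=vision.camera('side'); cv2.imwrite('pics/s6.png',cv2.resize(s[140:240,140:270],(780,600),interpolation=cv2.INTER_CUBIC))
E
```

```text
9.5 [0.52083413 0.14272217 0.31489287] [3.14131926e+00 3.17470240e-04 2.60318405e+00] [-0.52177287  0.09909779 -4.39464318] [-0.09675932 -0.04922834 -0.00685752]
```

View pics/s6.png

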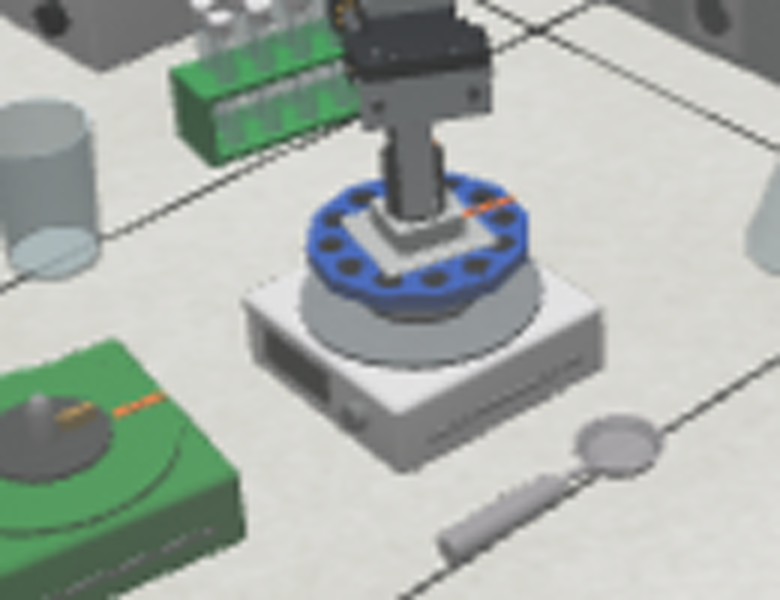

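>>> arm_command:
  plan: [1,0,0,-0.003,0,1,0,0,-0.006,0,1,0,0,-0.01,0,1,0,0,-0.01,0,1,0,0,-0.01,0]

```text
time_s: 10.05
ee_pos: [0.5208, 0.1427, 0.3106]
eef_rot: [-3.142, -0.0, 2.603]
force: [0.0, 0.0, -4.6]
grip_width: 0.0336
```

```bash
python3 -c "
from h import *
o=sensors.get_obs(); print(o['time_s'],o['ee_pos'],o['eef_rot'],o['force'],o['moment'])"
```

```text
10.05 [0.52082618 0.14272139 0.31060173] [-3.14153976e+00 -5.66079669e-05  2.60316142e+00] [ 0.04416611  0.04069047 -4.57660217] [ 0.01281199  0.02658291 -0.03946398]
```

Next 4 mm down takes the bore over the full shaft diameter.

>>> arm_command:
  plan: [1,0,0,-0.003,0,1,0,0,-0.006,0,1,0,0,-0.01,0,1,0,0,-0.01,0,1,0,0,-0.01,0]

```text
time_s: 10.55
ee_pos: [0.5208, 0.1427, 0.3066]
eef_rot: [-3.142, -0.0, 2.603]
force: [0.4, -0.8, -3.7]
grip_width: 0.0331
```

```bash
python3 -c "
from h import *
o=sensors.get_obs(); print(o['time_s'],o['ee_pos'],o['eef_rot'],o['force'],o['moment'])"
```

```text
10.55 [0.52081815 0.14271465 0.30659901] [-3.14154947e+00 -7.46060551e-05  2.60316060e+00] [ 0.36950142 -0.83867778 -3.74499464] [ 9.70430444e-03  3.91932874e-02 -8.15720917e-05]
```

>>> arm_command:
  plan: [1,0,0,-0.003,0,1,0,0,-0.006,0,1,0,0,-0.01,0,1,0,0,-0.01,0,1,0,0,-0.01,0]

```text
time_s: 11.05
ee_pos: [0.5208, 0.1427, 0.3026]
eef_rot: [-3.142, -0.0, 2.603]
force: [-0.8, 0.1, -5.6]
grip_width: 0.0335
```

>>> arm_command:
  plan: [1,0,0,-0.002,0,1,0,0,-0.003,0,1,0,0,-0.003,0,1,0,0,-0.003,0]

```text
time_s: 11.45
ee_pos: [0.5208, 0.1427, 0.3015]
eef_rot: [3.142, -0.0, 2.603]
force: [-0.4, -0.6, -4.0]
grip_width: 0.0335
```

>>> arm_command:
  plan: [1,0,0,-0.001,0,1,0,0,-0.002,0,1,0,0,-0.002,0,1,0,0,-0.002,0]

```text
time_s: 11.85
ee_pos: [0.5208, 0.1427, 0.3006]
eef_rot: [-3.142, -0.0, 2.603]
force: [0.2, -1.2, -4.5]
grip_width: 0.0332
```

>>> arm_command:
  plan: [1,0,0,-0.001,0,1,0,0,-0.001,0,1,0,0,-0.001,0,1,0,0,-0.001,0]

```text
time_s: 12.25
ee_pos: [0.5208, 0.1427, 0.3005]
eef_rot: [3.141, 0.0, 2.603]
force: [-2.4, -0.6, 2.3]
grip_width: 0.0337
```

>>> arm_command:
  plan: [1,0,0,-0.001,0,1,0,0,-0.001,0,1,0,0,-0.001,0,1,0,0,-0.001,0]

```text
time_s: 12.65
ee_pos: [0.5208, 0.1427, 0.3005]
eef_rot: [3.141, 0.0, 2.603]
force: [-5.2, -0.1, 9.0]
grip_width: 0.0335
```

Contact with the key top at z 0.3005. I'll ease back to a light press and then turn positive.

>>> arm_command:
  plan: [1,0,0,0.001,0,1,0,0,0.001,0,1,0,0,0.001,0.01,1,0,0,0.001,0.02,1,0,0,0.001,0.03,1,0,0,0.001,0.04,1,0,0,0.001,0.05,1,0,0,0.001,0.06,1,0,0,0.001,0.07,1,0,0,0.001,0.08,1,0,0,0.001,0.09,1,0,0,0.001,0.09,1,0,0,0.001,0.09]

```text
time_s: 13.95
ee_pos: [0.5209, 0.1427, 0.3003]
eef_rot: [3.141, 0.0, 2.791]
force: [1.9, -4.1, 3.9]
grip_width: 0.0335
```

```bash
python3 - <<'E'
from h import *
o=sensors.get_obs(); print(o['time_s'],o['ee_pos'],o['eef_rot'],o['force'],o['moment'])
im=vision.camera('wrist'); cv2.imwrite('pics/w7.png',im); p=vision.camera_params('wrist'); np.save('w7p.npy',p,allow_pickle=True)
cv2.imwrite('pics/w7c.png',cv2.resize(im[60:290,120:400],(784,644))[:600])
E
```

```text
13.95 [0.52086309 0.14274999 0.30026245] [3.14136284e+00 1.84768158e-04 2.79145915e+00] [ 1.90898314 -4.10794285  3.91659112] [-0.8426085  -0.56878408 -0.10287719]
```

View pics/w7c.png

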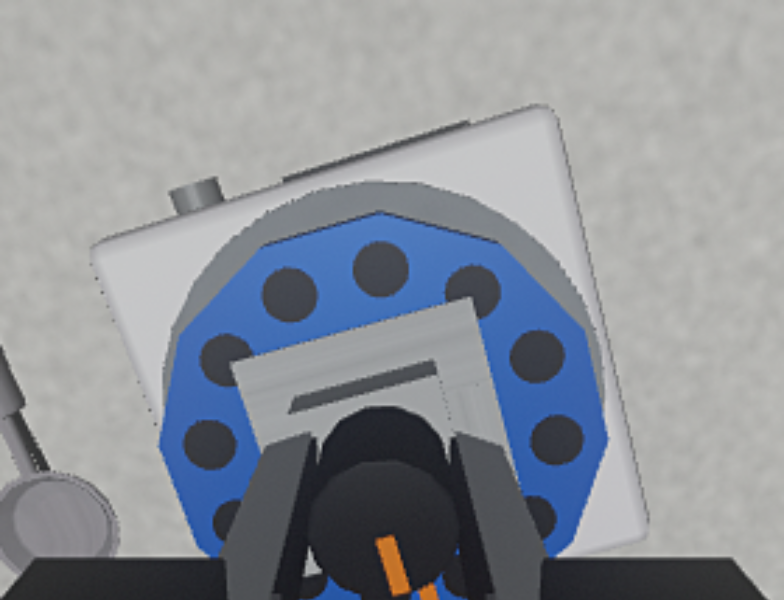

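The carousel sits in the gripper exactly as before (hub corners at crop (232,362) and (473,297)), so it has not slipped. I'll keep turning in small steps.

>>> arm_command:
  plan: [1,0,0,0,0.01,1,0,0,0,0.02,1,0,0,0,0.02]

```text
time_s: 14.3
ee_pos: [0.5208, 0.1427, 0.3002]
eef_rot: [3.142, -0.0, 2.835]
force: [1.1, -3.0, 2.5]
grip_width: 0.0338
```

>>> arm_command:
  plan: [1,0,0,0,0.01,1,0,0,0,0.01,1,0,0,0,0.01]

```text
time_s: 14.6
ee_pos: [0.5205, 0.143, 0.2996]
eef_rot: [3.142, -0.002, 2.855]
force: [-0.4, 1.4, -4.1]
grip_width: 0.0334
```

>>> arm_command:
  plan: [1,0,0,0,0.01,1,0,0,0,0.01,1,0,0,0,0.01]

```text
time_s: 14.9
ee_pos: [0.5207, 0.1428, 0.2999]
eef_rot: [-3.141, -0.001, 2.876]
force: [0.3, 0.0, -5.8]
grip_width: 0.0337
```

The load released at yaw 2.855, so the keyway is over the key. Next: lower gently.

>>> arm_command:
  plan: [1,0,0,-0.002,0,1,0,0,-0.004,0,1,0,0,-0.004,0,1,0,0,-0.004,0]

```text
time_s: 15.3
ee_pos: [0.5208, 0.1427, 0.2986]
eef_rot: [-3.142, -0.0, 2.875]
force: [-0.7, 0.1, -5.1]
grip_width: 0.0335
```

```bash
python3 -c "
from h import *
o=sensors.get_obs(); print(o['time_s'],o['ee_pos'],o['eef_rot'],o['force'],o['moment'])"
```

```text
15.3 [0.52081609 0.14270148 0.29861614] [-3.14157159e+00 -7.52787378e-05  2.87539226e+00] [-0.6894943   0.14571793 -5.13992319] [ 0.08264621  0.03324573 -0.047369  ]
```

Already 2 mm below the key top with no load. Continue down.

>>> arm_command:
  plan: [1,0,0,-0.003,0,1,0,0,-0.006,0,1,0,0,-0.009,0,1,0,0,-0.01,0,1,0,0,-0.01,0]

```text
time_s: 15.8
ee_pos: [0.5208, 0.1427, 0.2945]
eef_rot: [-3.142, -0.0, 2.875]
force: [-0.3, 0.2, -4.5]
grip_width: 0.0335
```

>>> arm_command:
  plan: [1,0,0,-0.001,0,1,0,0,-0.003,0,1,0,0,-0.003,0,1,0,0,-0.003,0]

```text
time_s: 16.2
ee_pos: [0.5208, 0.1427, 0.2934]
eef_rot: [-3.142, -0.0, 2.875]
force: [-0.7, 0.8, -4.4]
grip_width: 0.0339
```

>>> arm_command:
  plan: [1,0,0,-0.001,0,1,0,0,-0.002,0,1,0,0,-0.002,0,1,0,0,-0.002,0]

```text
time_s: 16.6
ee_pos: [0.5208, 0.1427, 0.2926]
eef_rot: [3.142, 0.0, 2.875]
force: [0.9, 0.2, -4.3]
grip_width: 0.0334
```

>>> arm_command:
  plan: [1,0,0,-0.001,0,1,0,0,-0.001,0,1,0,0,-0.001,0,1,0,0,-0.001,0]

```text
time_s: 17.0
ee_pos: [0.5208, 0.1427, 0.2922]
eef_rot: [-3.142, 0.0, 2.875]
force: [0.1, 0.6, -4.2]
grip_width: 0.0338
```

>>> arm_command:
  plan: [1,0,0,-0.001,0,1,0,0,-0.001,0,1,0,0,-0.001,0,1,0,0,-0.001,0]

```text
time_s: 17.4
ee_pos: [0.5208, 0.1427, 0.2918]
eef_rot: [-3.142, -0.0, 2.875]
force: [0.9, 0.1, -4.1]
grip_width: 0.0336
```

>>> arm_command:
  plan: [1,0,0,-0.001,0,1,0,0,-0.001,0,1,0,0,-0.001,0,1,0,0,-0.001,0]

```text
time_s: 17.8
ee_pos: [0.5208, 0.1427, 0.2916]
eef_rot: [3.141, 0.0, 2.875]
force: [-1.2, -0.1, 1.2]
grip_width: 0.0335
```

```bash
python3 -c "
from h import *
o=sensors.get_obs(); print(o['time_s'],o['ee_pos'],o['eef_rot'],o['force'],o['moment'])"
```

```text
17.8 [0.52082935 0.14272503 0.29164141] [3.14149767e+00 1.82399493e-04 2.87548608e+00] [-1.19194136 -0.07072826  1.15533184] [ 0.07232783  0.28204676 -0.00457014]
```

Seated at z 0.2916, 8.9 mm below the riding height, with a light load. Release and retreat upward.

>>> arm_command:
  plan: [0.2,0,0,0,0,0,0,0,0,0,-0.3,0,0,0,0,-0.6,0,0,0,0,-1,0,0,0,0,-1,0,0,0,0,-1,0,0,0,0,-1,0,0,0,0,-1,0,0,0.02,0,-1,0,0,0.06,0,-1,0,0,0.12,0,-1,0,0,0.18,0,-1,0,0,0.24,0,-1,0,0,0.28,0,-1,0,0,0.28,0,-1,0,0,0.28,0,-1,0,0,0.28,0]

```text
time_s: 19.5
ee_pos: [0.5207, 0.1427, 0.4024]
eef_rot: [-3.141, -0.001, 2.875]
force: [-0.1, 0.6, -0.8]
grip_width: 0.094
```

```bash
python3 - <<'E'
from h import *
from fit import *
o=sensors.get_obs(); print(o['time_s'],o['ee_pos'],o['eef_rot'],o['force'])
p=vision.camera_params('wrist'); im=vision.camera('wrist'); cv2.imwrite('pics/w8.png',im); np.save('w8p.npy',p,allow_pickle=True)
for n,z in(('carousel',.059),('grip',.109),('keyway',.059),('drive',0)):
    print(n,[(np.round(d['at']),round(d['confidence'],2),np.round(onz('wrist',d['at'],z,p),4)) for d in vision.pinpoint(n,'wrist')][:2])
s=vision.camera('side'); cv2.imwrite('pics/s8.png',cv2.resize(s[140:240,140:270],(780,600),interpolation=cv2.INTER_CUBIC)); cv2.imwrite('pics/s8f.png',s)
cv2.imwrite('pics/w8c.png',cv2.resize(im[90:290,130:380],(750,600),interpolation=cv2.INTER_CUBIC))
E
```

```text
19.5 [0.52073071 0.14267991 0.40241259] [-3.14087877e+00 -1.44007781e-03  2.87545155e+00] [-0.05694632  0.56646115 -0.84117933]
carousel [(array([181., 255.]), 0.67, array([0.5218, 0.1407, 0.059 ]))]
grip [(array([193., 260.]), 0.86, array([0.5236, 0.1453, 0.109 ]))]
keyway [(array([200., 264.]), 0.56, array([0.5483, 0.1451, 0.059 ]))]
drive [(array([181., 257.]), 0.19, array([0.5361, 0.1395, 0.    ]))]
```

View pics/w8c.png

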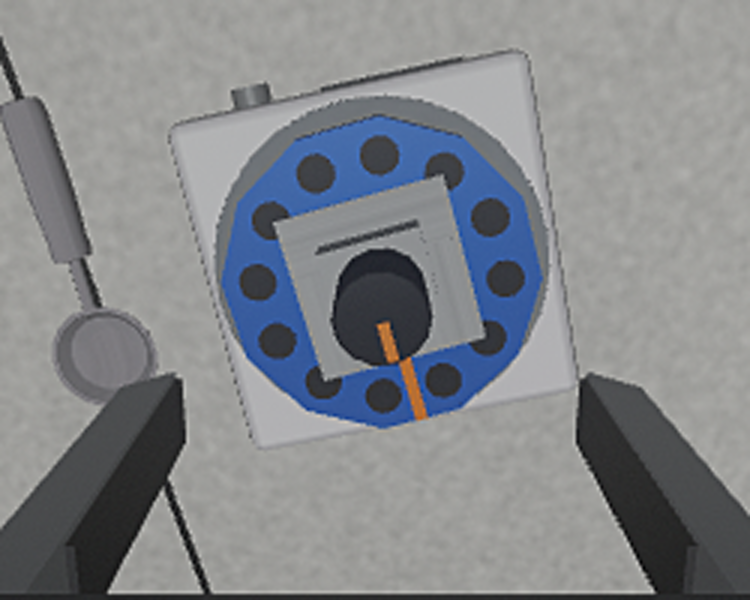

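View pics/s8.png

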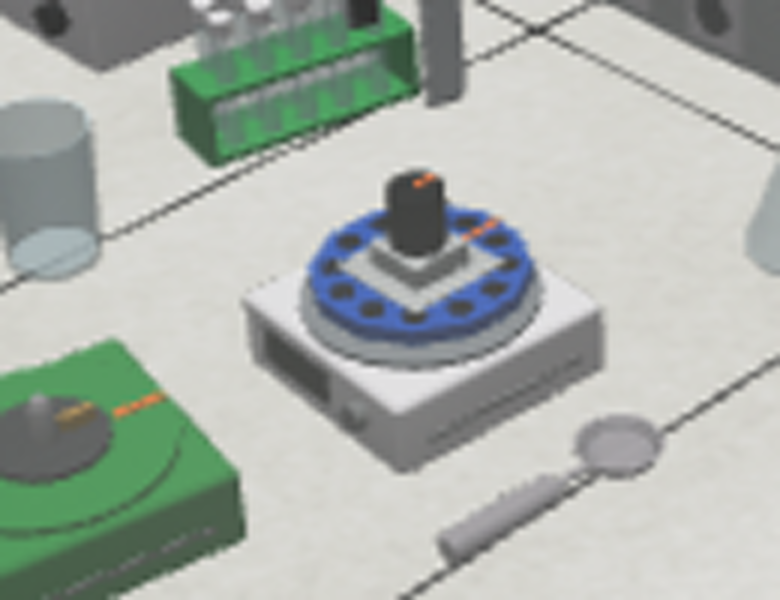

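View pics/s8f.png

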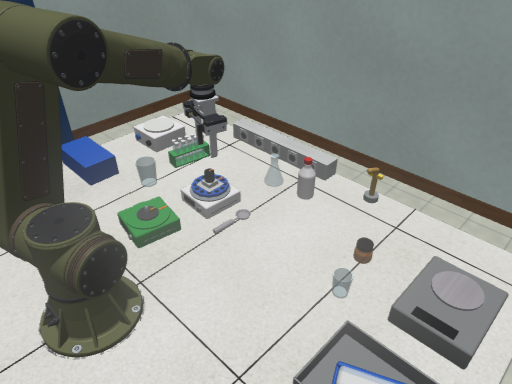

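The side view shows the carousel sitting level and close on the deck, with the disc at about (row 185, col 211), the gripper clear and the bystanders undisturbed. I'll measure the seated height from the hub square's apparent size and project the expected points, then hand in.

```bash
python3 - <<'E'
from h import *
from station import job
p=np.load('w8p.npy',allow_pickle=True).item()
px=lambda x,y:(90+y/3-.3,130+x/3-.3)
for z in(.073,.082):
    C=np.array([onz('wrist',px(*q),z,p)[:2] for q in((274,223),(443,175),(484,337),(325,380))])
    print(z,'hub centre',C.mean(0),'side',np.mean([np.hypot(*(C[i]-C[i-1])) for i in range(4)]))
    print([np.degrees(np.arctan2(*(C[i]-C[i-1])[::-1]))%90-90 for i in range(4)])
# side cam: expected knob top edge rows seated vs riding
for z in(.059,.068): print(z,'side px knob top',proj('side',(.5202,.1431,z+.066)))
print(job.hand_in())
E
```

```text
0.073 hub centre [0.52130169 0.14271298] side 0.0672678303047062
[np.float64(-89.27855363655317), np.float64(-89.34785084695275), np.float64(-89.87147808141687), np.float64(-89.20766677606511)]
0.082 hub centre [0.5190695  0.14330308] side 0.06531105313627972
[np.float64(-89.27855363655317), np.float64(-89.34785084695274), np.float64(-89.87147808141687), np.float64(-89.20766677606512)]
0.059 side px knob top [171.082978   208.53399089]
0.068 side px knob top [168.79511651 208.35417808]
the job is handed in; nothing more can be done
None
```

The blue carousel is fully home on the white drive, level and released, and the job is handed in at about 20 s of the 72 s allowed.

- **What I did:** I gripped the knob at 25 N and lowered the hub over the shaft until it rode on the key at TCP z 0.3005. Contact load reached about 14 N for a moment, so I eased off to under about 10 N and turned it positive by about 14°. It dropped over the key at a carousel yaw of about −1°. I lowered it without load until it touched the shoulder at z 0.2916, then opened the fingers and lifted clear.
- **Height:** it dropped 8.9 mm, against 9 mm expected. In the last wrist picture the hub measures 67.3 mm across at seated height. It would read 65.3 mm at riding height, and measured 67.2 mm before pickup, so it is seated.
- **Position and level:** it is centred within about 1.5 mm, its yaw is about 0.6° off, and it looks level in the side view.
- **Surroundings:** everything else looks unmoved in the side view, and the gripper is about 11 cm above its release height, touching nothing.
- **Disagreement:** the networks' points differed from my fits by 2–5 mm, apart from one low-confidence drive detection that was further off. I relied on the fits and the force readings.

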